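# Turn the reversed card box round in its sleeve

## Robot

A 6-joint arm with a two-finger parallel gripper is mounted at the origin on a cart in front of the work surface, level with it; the furniture and walls round the work are solid. World frame = base frame: x ahead of the robot, y to its left, z up, the work surface at z = 0. Lengths are in mm, angles in rad, forces in N, time in s.
With the tool pointing down it reaches from about 300 to 775 mm from the base axis. Payload 14.6 kg.
Tool frame: the origin (TCP) lies on the centre line of the jaws, within the pads' length; the fingertips stand ahead of it and the grasp point (between the pads) is the TCP (manip.tip_reach is the z of the fingertips in the tool frame, in mm); z points along the fingers, y is the direction in which the jaws open and shut (so a half turn about z gives the same grasp; the last joint's range is limited). The gripper opens to 94 mm and grips with 3 to 60 N. Pads are 16 mm wide; open, the fingers measure 119 mm over their backs; the gripper's body (75 mm by 177 mm) begins 78 mm behind the grasp point.
Start: joints at [1.249, 0.3, 1.521, -0, 1.321, -0.067], TCP at [138.626, 532.233, 224.446] pointing down, gripper open.
Joint ranges: [-3.03, 3.03], [-0.79, 2.21], [0.23, 2.52], [-1.04, 4.18], [0, 3.07], [-2.55, 2.55]. Speed limits (rad/s): [2.22, 2.22, 2.57, 3.14, 3.14, 3.14].

## Interface

Orientations are given as [roll, pitch, yaw] about the fixed x, y, z axes, in that order (R = Rz(yaw) Ry(pitch) Rx(roll)).
In Python, from cell import manip, camera, search_frame, masks_of, tip_of gives the robot as it stands.
- The arm moves only by the tool send_rows, never from a script. Its argument "plan" is a list of rows, each an object with "travel": the shift along the tool's x, y, z in mm, a list of three; "delta_rot": the turn, a rotation vector about the tool's x, y, z in degrees, a list of three; "fingers": the gripper's target within -1 to 1 (shut at 1, half-way at 0, fully open at -1). In form: [{"travel": [dx, dy, dz], "delta_rot": [wx, wy, wz], "fingers": fingers}, ...]. A call has 1 to 20 rows; each row shifts and turns the commanded pose from where the row before left it, along the tool's axes as they then stand; what a row does not reach is not made up. A row lasts 1/8 s, in which the tool goes at most 62.5 mm and 10.7 degrees, less where a joint would pass 70% of its speed; a pose out of reach is approached as far as the arm can. A call is refused whole if a number of a shift passes 62.5 or a number of a turn 10.7, either way. A call with a gripper value outside its range is refused whole. The fingers move at their own pace and stop on an object; "grip_force" is the grip in N (left out, the last holds). Time passes only in rows, so rows that do not move let the fingers close. It gives the time, the measured TCP pose, the force and the opening at its end, in the units of the state.
- manip.read_state(): the state, without advancing time (a new reading comes with each control period).
- camera(name): name is "side" or "top" or "wrist"; returns a dict with "color" (384x512x3 uint8, red, green, blue), "z_map" (384x512 float32, mm along the optical axis (not along the pixel's ray), 0 where there is no reading), "fov_y" (degrees; the focal length in pixels is half the picture's height over the tangent of half this angle, whatever the lens; pixels are square), "cx", "cy" (the principal point, pixels), "world_from_camera" (4x4, takes a point from camera to world coordinates); the wrist camera has in their place "tool_from_camera" (4x4, takes a point from camera to tool coordinates, whose origin is the TCP and whose axes are the flange's). Camera axes: x right, y up, looking along -z (the intrinsics and any distortion apply to the point x, -y, -z); pixel columns grow to the right and rows downward; lengths in mm; the calibration is good to about 2 mm. A picture is of the moment at which its call begins: read the wrist's pose just before it.
- manip.sign_off(): hands the job in, once; it reports no verdict.
Trained networks look in the newest picture that a camera, given by its name, has taken for a name from the list of things; names that differ only in an ending like _2 or _b are one class to them, and where a whole thing is asked for, a point or a joint stands for the part that bears it (a point fixed in the world has none). Each returns a list of dicts, best first, with "confidence" (0 to 1); they miss things now and then, are a little off and sometimes report something else, mostly with a low value. They report only what shows in the picture. A call takes as long as a camera call.
- search_frame(name, camera): "at" ([x, y, z] in mm, in the coordinates of the camera as it stood for that picture, good to about 4 mm: the middle of the surface that is visible of it).
- masks_of(name, camera): "region" (384x512 bool, what is visible of it).
- tip_of(name, camera): "at" ([x, y, z] in mm, in the coordinates of the camera as it stood for that picture, good to about 4 mm: a listed point, or the origin of a listed thing).
The state is a dict: "clock": time; "joints": joint angles; "qd": joint speeds; "effort": joint torques, N m; "eef_pos": TCP position; "eef_rot": TCP orientation; "wrist_force": force on the tool from outside, world axes, zero at the start; "moment": the same for the moment, N m; "finger_gap": finger opening in mm.
Only numpy, scipy, OpenCV 4.12 (cv2) and the standard library are available. Lean on these libraries where they do the work, as an engineer would, in place of code of your own. Each camera call takes 0.05 s, during which the arm holds its last target. There are 200 camera calls.

## Task

Two small index-card boxes stand on the desk, each with one end pushed into a grey sleeve. One was put in back to front, so that its open end with the cards is hidden in the sleeve and its closed end sticks out. Pull that box right out, turn it end for end without tipping it over, and slide it back fully home into the same sleeve so that the open end with the cards sticks out; leave the other box, which is already right, where it is.

Things in the scene. Friction and masses are not known exactly. Their poses are not given: they have to be found in the camera images.
- card_box_center (a point): Centre of the card box to reverse: loose brown wooden box 160 mm long (own x, to its open end), 50 wide (y), 40 high (z up), 0.2 kg. Its last 42 mm at the open end have no cover: white cards behind a low lip. Starts flat on the sleeve's floor, open end inside, up to 6 mm from fully home. Can be gripped across its width at its middle and taken out, turned and put back with that one grip.
- sleeve_mouth (a point): Middle of the mouth of that box's grey sleeve, at floor level, 3 mm above the desk; own x points into it, z up. Fixed tunnel (mm): 40 deep to its closed back, 60 wide, 48 high inside; roof top at 55; side and top lips flare 11 in front of the mouth, top lip to 62 high. Floor goes on as a tongue 3 thick, 40 wide, 106 long. Box fully home: its centre is 40 in front of this point and 20 above it.
- other_box_center (a point): Centre of the other card box, the same in make and size, that is already the right way round (open end with cards sticking out; its own x points out of its sleeve). Not to be moved.
- other_sleeve_mouth (a point): The mouth of the other box's sleeve, the same in make and size, also fixed to the desk; same point and axes. Low small things lie round and between the boxes; a desk lamp stands at the left rear, its shade about 0.45 m above the desk over x 0.60 to 0.85, y 0.10 to 0.35: keep the arm out of there.

How it is judged:
By the outcome, as a careful person would: the job done as asked, in the order asked, and still so for the second after the job is handed in, with the robot touching nothing.
It also fails if it takes over 51 s, if anything falls off the work surface, if the arm or the gripper's body presses on something with over 40 N, if the wrist force passes 120 N, or if a joint passes its speed limit or range.

## Working session

There is one attempt and no reset: what is moved stays moved. The work goes in short steps, Python scripts to look and compute and a tool call to move; the robot and the scene stay as the last step left them, time stands still between calls to the robot, and variables do not carry over. Pictures are saved under pics/ and viewed, about 8 in all and at most 12, crops included, and the job is handed in when it is done.

Besides the shell and the picture viewer there is one more tool, called after "Request:" as name([rows], argument=value, ...), one row to a line, values as JSON. send_rows: Moves the arm, as the interface text tells. Its arguments: {"type":"object","properties":{"plan":{"type":"array"},"grip_force":{"type":"number"}},"required":["plan"]}

```bash
mkdir -p pics
cat > h.py <<'E'
import numpy as np, cv2
from cell import manip, camera, search_frame, masks_of, tip_of
def pts(c):
    z=c["z_map"]; H,W=z.shape; f=H/2/np.tan(np.radians(c["fov_y"])/2)
    v,u=np.mgrid[:H,:W]
    P=np.stack([(u-c["cx"])/f*z,-(v-c["cy"])/f*z,-z],-1)
    return P
def w(T,p): p=np.asarray(p); return p@T[:3,:3].T+T[:3,3]
E
python3 - <<'E'
from h import *
s=manip.read_state(); print({k:np.round(v,3).tolist() for k,v in s.items()}, manip.tip_reach)
ims=[]
for n in ["top","side"]:
    c=camera(n); T=c["world_from_camera"]
    print(n,c["fov_y"],c["cx"],c["cy"],np.round(T,3).tolist(),[k for k in c])
    ims.append(c["color"])
    for o in ["card_box_center","sleeve_mouth","other_box_center","other_sleeve_mouth"]:
        for d in tip_of(o,n)[:3]: print(o,round(d["confidence"],2),w(T,d["at"]).round(1))
    np.savez(n+".npz",P=w(T,pts(c)),z=c["z_map"],color=c["color"])
    cv2.imwrite(f"pics/{n}.png",cv2.resize(c["color"][...,::-1],(800,600)))
E
```

```text
{'clock': 0.0, 'joints': [1.249, 0.3, 1.522, -0.0, 1.321, -0.067], 'qd': [0.0, -0.001, 0.001, 0.001, 0.001, 0.0], 'effort': [-0.001, -53.181, -35.273, 0.071, 0.024, -0.0], 'eef_pos': [138.557, 531.987, 223.857], 'eef_rot': [-3.14, -0.0, 2.887], 'wrist_force': [-0.946, -0.105, 0.062], 'moment': [-0.019, 0.009, -0.027], 'finger_gap': 94.147} 19.0
top 53.02955926020171 257.5869857054858 199.00170790315778 [[-0.021, 0.995, -0.099, 498.763], [-1.0, -0.019, 0.014, -155.962], [0.012, 0.099, 0.995, 880.547], [0.0, 0.0, 0.0, 1.0]] ['color', 'z_map', 'fov_y', 'cx', 'cy', 'world_from_camera']
card_box_center 0.75 [ 552.4 -291.4   26.6]
sleeve_mouth 0.78 [ 595.9 -285.3    1.1]
other_box_center 0.67 [ 550.7 -289.9   23.2]
other_box_center 0.65 [564.3 -35.4  23.7]
other_sleeve_mouth 0.77 [605.8 -28.2   2.3]
side 46.22228724096848 260.8809110025662 194.7097234826646 [[0.997, 0.018, -0.078, 501.652], [-0.077, 0.485, -0.871, -915.543], [0.022, 0.874, 0.485, 475.502], [0.0, 0.0, 0.0, 1.0]] ['color', 'z_map', 'fov_y', 'cx', 'cy', 'world_from_camera']
card_box_center 0.59 [ 549.6 -294.1   22.4]
sleeve_mouth 0.59 [ 592.8 -294.1    6.7]
other_box_center 0.73 [561.3 -35.7  19.6]
other_sleeve_mouth 0.58 [606.  -34.1   1.7]
```

View pics/top.png

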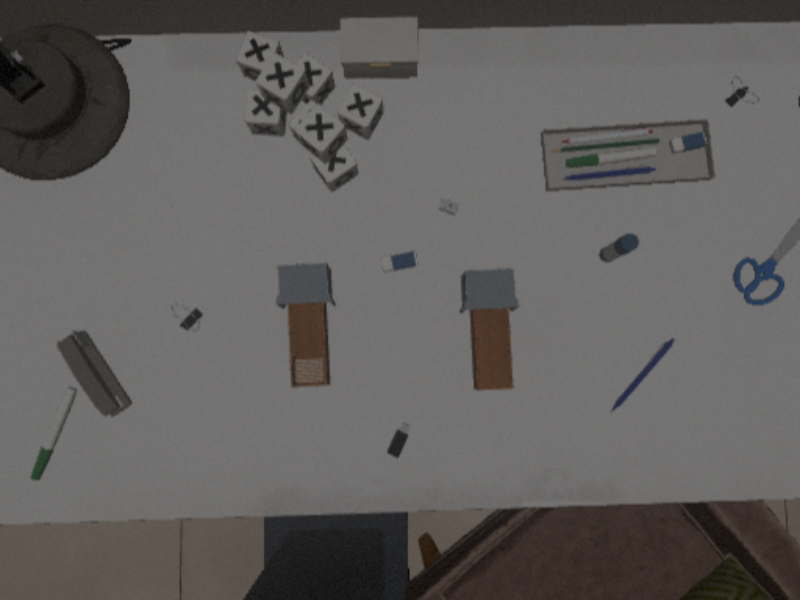

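View pics/side.png

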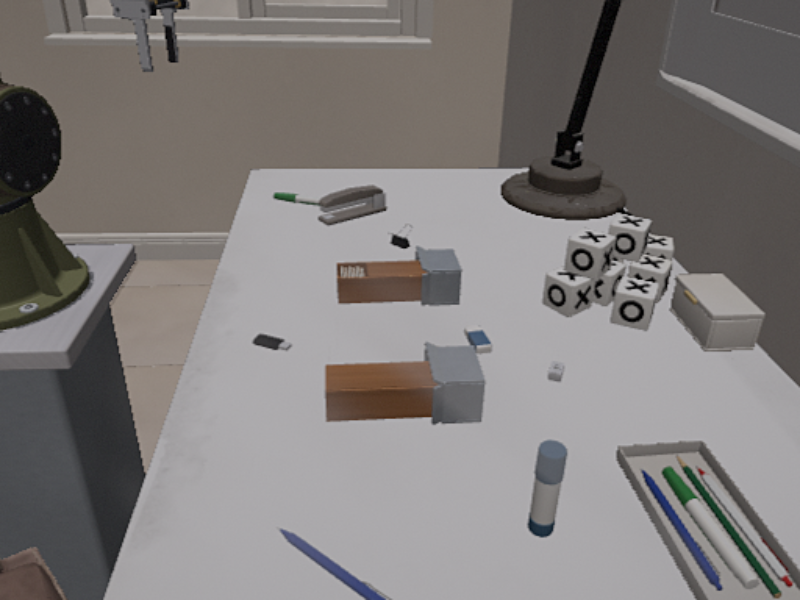

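Top view: the left box (309,345) shows white cards, so it is right. The right box (491,347) is closed at its outer end, with its sleeve at (490,288), so it is the one to reverse. Next I measure it.

```bash
cat > fit.py <<'E'
from h import *
def rect(Q):
    (c,s,a)=cv2.minAreaRect(Q.astype(np.float32)); return np.round(c,1),np.round(s,1),round(a,2)
def fit(P,color,yc,x0=440,x1=680):
    hsv=cv2.cvtColor(color,cv2.COLOR_RGB2HSV)
    reg=(abs(P[...,1]-yc)<60)&(P[...,0]>x0)&(P[...,0]<x1)
    brown=reg&(hsv[...,1]>90)&(hsv[...,0]<20)
    bt=brown&(P[...,2]>36)&(P[...,2]<50)
    st=reg&~brown&(P[...,2]>49)&(P[...,2]<70)
    for n,m in (("box",bt),("sleeve",st)):
        Q=P[m]
        if len(Q)<20: print(n,len(Q));continue
        print(n,len(Q),rect(Q[:,:2]),"z",np.percentile(Q[:,2],[5,50,95]).round(1),"min/max",Q.min(0).round(1),Q.max(0).round(1))
        # centreline: mid of y range per x slice
        xs=np.arange(Q[:,0].min()+4,Q[:,0].max()-4,4); mid=[];wd=[]
        for x in xs:
            y=Q[abs(Q[:,0]-x)<2.5,1]; mid.append((y.min()+y.max())/2); wd.append(np.ptp(y))
        p=np.polyfit(xs,mid,1); print("  centreline dy/dx",p.round(4),"yaw deg",np.degrees(np.arctan(p[0])).round(2),"widths",np.round(wd[::3],0))
E
python3 - <<'E'
from fit import *
for n in ["top","side"]:
    d=np.load(n+".npz"); print("==",n); fit(d["P"],d["color"],-290)
E
```

```text
== top
box 1150 (array([ 527.3, -291.7]), array([109.9,  50. ]), 1.54) z [40.7 43.  45.3] min/max [ 472.5 -317.5   38.8] [ 581.9 -266.1   47.7]
  centreline dy/dx [ 1.920000e-02 -3.016711e+02] yaw deg 1.1 widths [48. 48. 49. 48. 48. 49. 46. 48. 48.]
sleeve 809 (array([ 608.6, -288.3]), array([55.7, 75.6]), 1.17) z [52.7 55.5 60. ] min/max [ 580.3 -326.4   49.1] [ 637.1 -251.    62.1]
  centreline dy/dx [ 2.670000e-02 -3.050977e+02] yaw deg 1.53 widths [75. 69. 67. 65. 67.]
== side
box 1107 (array([ 527.8, -295.6]), array([110.3,  51.2]), 1.16) z [37.8 43.  44.4] min/max [ 472.2 -322.2   36.1] [ 582.6 -270.5   45.6]
  centreline dy/dx [-7.45000e-02 -2.58889e+02] yaw deg -4.26 widths [48. 48. 46. 48. 46. 48. 45. 33. 14.]
sleeve 834 (array([ 607.9, -291. ]), array([55.1, 77.3]), 1.93) z [51.  55.3 59.9] min/max [ 580.1 -330.5   49.1] [ 636.1 -253.3   61.9]
  centreline dy/dx [ 4.190000e-02 -3.178383e+02] yaw deg 2.4 widths [74. 67. 66. 69.]
```

Request:
send_rows([
  {"travel":[0,0,0],"delta_rot":[0,0,-8],"fingers":-1},
  {"travel":[0,0,0],"delta_rot":[0,0,-8],"fingers":-1},
  {"travel":[-18.9,-46.2,0],"delta_rot":[0,0,0],"fingers":-1},
  {"travel":[-18.9,-46.2,0],"delta_rot":[0,0,0],"fingers":-1},
  {"travel":[-18.9,-46.2,0],"delta_rot":[0,0,0],"fingers":-1},
  {"travel":[-18.9,-46.2,0],"delta_rot":[0,0,0],"fingers":-1},
  {"travel":[-18.9,-46.2,0],"delta_rot":[0,0,0],"fingers":-1},
  {"travel":[-18.9,-46.2,0],"delta_rot":[0,0,0],"fingers":-1},
  {"travel":[-18.9,-46.2,0],"delta_rot":[0,0,0],"fingers":-1},
  {"travel":[-18.9,-46.2,0],"delta_rot":[0,0,0],"fingers":-1},
  {"travel":[-18.9,-46.2,0],"delta_rot":[0,0,0],"fingers":-1},
  {"travel":[-18.9,-46.2,0],"delta_rot":[0,0,0],"fingers":-1},
  {"travel":[-18.9,-46.2,0],"delta_rot":[0,0,0],"fingers":-1},
  {"travel":[-18.9,-46.2,0],"delta_rot":[0,0,0],"fingers":-1},
  {"travel":[-18.9,-46.2,0],"delta_rot":[0,0,0],"fingers":-1},
  {"travel":[-18.9,-46.2,0],"delta_rot":[0,0,0],"fingers":-1},
  {"travel":[-18.9,-46.2,0],"delta_rot":[0,0,0],"fingers":-1},
  {"travel":[-18.9,-46.2,0],"delta_rot":[0,0,0],"fingers":-1},
  {"travel":[-18.9,-46.2,0],"delta_rot":[0,0,0],"fingers":-1},
  {"travel":[-18.9,-46.2,0],"delta_rot":[0,0,0],"fingers":-1},
], grip_force=35)

```text
clock: 3.0
eef_pos: [499.5, -292.4, 224.4]
eef_rot: [-3.142, 0.0, -3.117]
wrist_force: [0.2, 0.9, 0.3]
finger_gap: 93.7
```

```bash
cat >> fit.py <<'E'
from scipy.spatial.transform import Rotation as Ro
def wrist():
    s=manip.read_state(); c=camera("wrist")
    B=np.eye(4); B[:3,:3]=Ro.from_euler("xyz",s["eef_rot"]).as_matrix(); B[:3,3]=s["eef_pos"]
    T=B@np.asarray(c["tool_from_camera"]); return s,c,T
def steps(target,yaw_deg,s=None):
    s=s or manip.read_state(); R=Ro.from_euler("xyz",s["eef_rot"])
    Rt=Ro.from_euler("xyz",[np.pi,0,np.radians(yaw_deg)])
    print("turn first (tool rotvec deg)",np.degrees((R.inv()*Rt).as_rotvec()).round(2),"then travel in turned axes",Rt.inv().apply(np.array(target)-s["eef_pos"]).round(1))
E
python3 - <<'E'
from fit import *
s,c,T=wrist(); print(s["clock"],s["eef_pos"].round(1) if hasattr(s["eef_pos"],"round") else s["eef_pos"],s["eef_rot"],s["joints"])
for o in ["card_box_center","sleeve_mouth"]:
    for d in tip_of(o,"wrist")[:2]: print(o,round(d["confidence"],2),w(T,d["at"]).round(1))
fit(w(T,pts(c)),c["color"],-290)
cv2.imwrite("pics/w1.png",c["color"][...,::-1])
E
```

```text
3.0 [ 499.5 -292.4  224.4] [-3.14150090e+00  1.87458499e-04 -3.11725059e+00] [-5.92888242e-01  3.64255351e-01  1.43573052e+00  3.45762961e-05
  1.34140081e+00 -2.18803449e+00]
card_box_center 0.82 [ 552.2 -294.    24.1]
box 3934 (array([ 529.2, -293.6]), array([118.9,  49.3]), 1.43) z [41.9 43.1 44.3] min/max [ 469.5 -318.6   37.7] [ 589.1 -267.6   45.5]
  centreline dy/dx [ 2.260000e-02 -3.050534e+02] yaw deg 1.29 widths [48. 47. 46. 47. 46. 46. 47. 47. 48. 49.]
sleeve 2352 (array([ 608.1, -291.1]), array([55.7, 77.6]), 1.4) z [54.  55.3 60.2] min/max [ 580.  -330.5   49.1] [ 636.2 -252.9   62.2]
  centreline dy/dx [ 4.07000e-02 -3.15789e+02] yaw deg 2.33 widths [76. 69. 67. 67. 67.]
```

Request:
send_rows([
  {"travel":[-25.2,-0.7,0],"delta_rot":[0,0,0],"fingers":-1},
  {"travel":[-25.2,-0.7,0],"delta_rot":[0,0,0],"fingers":-1},
  {"travel":[0,0,40],"delta_rot":[0,0,0],"fingers":-1},
  {"travel":[0,0,40],"delta_rot":[0,0,0],"fingers":-1},
  {"travel":[0,0,40],"delta_rot":[0,0,0],"fingers":-1},
  {"travel":[0,0,40],"delta_rot":[0,0,0],"fingers":-1},
  {"travel":[0,0,20],"delta_rot":[0,0,0],"fingers":-1},
  {"travel":[0,0,20],"delta_rot":[0,0,0],"fingers":-1},
  {"travel":[0,0,0],"delta_rot":[0,0,0],"fingers":-1},
  {"travel":[0,0,0],"delta_rot":[0,0,0],"fingers":1},
  {"travel":[0,0,0],"delta_rot":[0,0,0],"fingers":1},
  {"travel":[0,0,0],"delta_rot":[0,0,0],"fingers":1},
  {"travel":[0,0,0],"delta_rot":[0,0,0],"fingers":1},
  {"travel":[0,0,0],"delta_rot":[0,0,0],"fingers":1},
  {"travel":[0,0,0],"delta_rot":[0,0,0],"fingers":1},
  {"travel":[0,0,0],"delta_rot":[0,0,0],"fingers":1},
  {"travel":[0,0,0],"delta_rot":[0,0,0],"fingers":1},
], grip_force=35)

```text
clock: 5.28
eef_pos: [549.5, -291.1, 24.6]
eef_rot: [-3.141, 0.0, -3.117]
wrist_force: [-0.3, -1.3, 2.4]
finger_gap: 49.7
```

Request:
send_rows([
  {"travel":[0,0,-1.5],"delta_rot":[0,0,0],"fingers":1},
  {"travel":[5,0,0],"delta_rot":[0,0,0],"fingers":1},
  {"travel":[10,0,0],"delta_rot":[0,0,0],"fingers":1},
  {"travel":[15,0,0],"delta_rot":[0,0,0],"fingers":1},
  {"travel":[15,0,0],"delta_rot":[0,0,0],"fingers":1},
  {"travel":[15,0,0],"delta_rot":[0,0,0],"fingers":1},
  {"travel":[15,0,0],"delta_rot":[0,0,0],"fingers":1},
  {"travel":[15,0,0],"delta_rot":[0,0,0],"fingers":1},
  {"travel":[10,0,0],"delta_rot":[0,0,0],"fingers":1},
  {"travel":[5,0,0],"delta_rot":[0,0,0],"fingers":1},
  {"travel":[0,0,-10],"delta_rot":[0,0,0],"fingers":1},
  {"travel":[0,0,-20],"delta_rot":[0,0,0],"fingers":1},
  {"travel":[0,0,-20],"delta_rot":[0,0,0],"fingers":1},
  {"travel":[0,0,-10],"delta_rot":[0,0,0],"fingers":1},
  {"travel":[0,0,0],"delta_rot":[0,0,0],"fingers":1},
])

```text
clock: 7.15
eef_pos: [444.9, -293.6, 86.6]
eef_rot: [-3.141, 0.001, -3.117]
wrist_force: [0.0, 0.8, -2.8]
finger_gap: 50.1
```

Run:
```python
from fit import *
s,c,T=wrist(); print(s["clock"],np.round(s["eef_pos"],1),s["eef_rot"],s["joints"],s["wrist_force"],s["finger_gap"])
cv2.imwrite("pics/w2.png",c["color"][...,::-1])
d=camera("side"); cv2.imwrite("pics/s2.png",d["color"][...,::-1])
cv2.imwrite("pics/b2.png",np.hstack([cv2.resize(x["color"][...,::-1],(400,300)) for x in (c,d)]))
P=w(T,pts(c)); fit(P,c["color"],-290)
```

```text
7.15 [ 444.9 -293.6   86.6] [-3.14077277e+00  1.04600032e-03 -3.11694436e+00] [-6.52100884e-01  4.19154676e-01  1.70642509e+00  1.86981466e-05
  1.01468396e+00 -2.24755494e+00] [ 0.0479271   0.83996866 -2.81393941] 50.116451846545885
box 7
sleeve 0
```

View pics/b2.png

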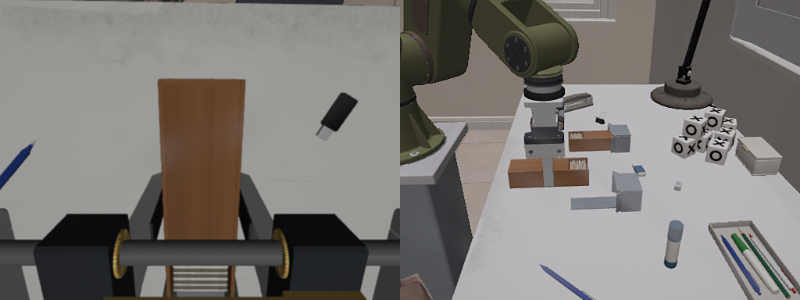

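Wrist view (left): the box sits level in the jaws, with cards at the sleeve-side end (bottom). Side view (right): the box is lifted clear, and the sleeve and tongue are free. Now the end-for-end turn.

Request:
send_rows([
  {"travel":[0,0,0],"delta_rot":[0,0,5],"fingers":1},
  {"travel":[0,0,0],"delta_rot":[0,0,10],"fingers":1},
  {"travel":[0,0,0],"delta_rot":[0,0,10],"fingers":1},
  {"travel":[0,0,0],"delta_rot":[0,0,10],"fingers":1},
  {"travel":[0,0,0],"delta_rot":[0,0,10],"fingers":1},
  {"travel":[0,0,0],"delta_rot":[0,0,10],"fingers":1},
  {"travel":[0,0,0],"delta_rot":[0,0,10],"fingers":1},
  {"travel":[0,0,0],"delta_rot":[0,0,10],"fingers":1},
  {"travel":[0,0,0],"delta_rot":[0,0,10],"fingers":1},
  {"travel":[0,0,0],"delta_rot":[0,0,10],"fingers":1},
  {"travel":[0,0,0],"delta_rot":[0,0,10],"fingers":1},
  {"travel":[0,0,0],"delta_rot":[0,0,10],"fingers":1},
  {"travel":[0,0,0],"delta_rot":[0,0,10],"fingers":1},
  {"travel":[0,0,0],"delta_rot":[0,0,10],"fingers":1},
  {"travel":[0,0,0],"delta_rot":[0,0,10],"fingers":1},
  {"travel":[0,0,0],"delta_rot":[0,0,10],"fingers":1},
  {"travel":[0,0,0],"delta_rot":[0,0,10],"fingers":1},
  {"travel":[0,0,0],"delta_rot":[0,0,10],"fingers":1},
  {"travel":[0,0,0],"delta_rot":[0,0,5],"fingers":1},
  {"travel":[0,0,0],"delta_rot":[0,0,0],"fingers":1},
])

```text
clock: 9.75
eef_pos: [444.3, -293.3, 85.2]
eef_rot: [-3.141, 0.001, 0.025]
wrist_force: [-0.3, -0.9, -1.8]
finger_gap: 50.0
```

Run:
```python
from fit import *
s,c,T=wrist(); print(s["clock"],np.round(s["eef_pos"],1),np.round(s["eef_rot"],4),np.round(s["joints"],2),s["wrist_force"],s["finger_gap"])
P=w(T,pts(c))
hsv=cv2.cvtColor(c["color"],cv2.COLOR_RGB2HSV)
m=(hsv[...,1]>90)&(hsv[...,0]<20)&(P[...,2]>85)&(P[...,2]<115)&(P[...,0]>s["eef_pos"][0]+15)
Q=P[m]; print("held top",rect(Q[:,:2]),Q.min(0).round(1),Q.max(0).round(1),np.polyfit(Q[:,0],Q[:,2],1))
b=lambda x:Q[abs(Q[:,0]-x)<3][:,1]
for x in np.arange(Q[:,0].min()+5,Q[:,0].max()-3,12): print(round(x),b(x).min().round(1),b(x).max().round(1),((b(x).min()+b(x).max())/2).round(1))
print("wrist");fit(P,c["color"],-290)
# tongue (z~3) hard by height; grey tops from cameras
for n in ["top","side"]:
    k=camera(n); Pk=w(k["world_from_camera"],pts(k)); print(n); fit(Pk,k["color"],-290)
    for d in tip_of("sleeve_mouth",n)[:1]: print(d["confidence"],w(k["world_from_camera"],d["at"]).round(1))
for d in tip_of("sleeve_mouth","wrist")[:1]: print("w",d["confidence"],w(T,d["at"]).round(1))
for d in tip_of("card_box_center","wrist")[:1]: print("w",d["confidence"],w(T,d["at"]).round(1))
cv2.imwrite("pics/w3.png",c["color"][...,::-1]); np.savez("w3.npz",P=P,c=c["color"])
```

```text
9.75 [ 444.3 -293.3   85.2] [-3.1408e+00  9.0000e-04  2.5100e-02] [-0.65  0.42  1.71  0.    1.01  0.89] [-0.28915277 -0.91973626 -1.77118407] 49.97009461303589
held top (array([ 491.4, -292.8]), array([64.9, 49.7]), 1.12) [ 459.3 -318.2  101.5] [ 524.1 -267.4  105.9] [-3.36655356e-04  1.03932523e+02]
464 -318.2 -268.6 -293.4
476 -317.9 -268.9 -293.4
488 -317.7 -268.2 -293.0
500 -317.1 -267.9 -292.5
512 -317.1 -267.7 -292.4
wrist
box 0
sleeve 10
top
box 0
sleeve 820 (array([ 558.3, -291.7]), array([158.6,  76.3]), 5.89) z [52.7 55.5 60.3] min/max [ 476.  -327.3   49.1] [ 636.5 -250.9   69.9]Traceback (most recent call last):
  File "<stdin>", line 12, in <module>
  File "fit.py", line 17, in fit
    y=Q[abs(Q[:,0]-x)<2.5,1]; mid.append((y.min()+y.max())/2); wd.append(np.ptp(y))
                                          ~~~~~^^
    return umr_minimum(a, axis, None, out, keepdims, initial, where)
ValueError: zero-size array to reduction operation minimum which has no identity
```

Run:
```python
from fit import *
s,c,T=wrist(); P=w(T,pts(c)); print(s["clock"],np.round(s["eef_pos"],1))
cv2.imwrite("pics/w3.png",c["color"][...,::-1]); np.savez("w3.npz",P=P,c=c["color"])
for n in ["top","side"]:
    k=camera(n); np.savez(n+"3.npz",P=w(k["world_from_camera"],pts(k)),color=k["color"])
    fit(*np.load(n+"3.npz").values(),-290,x0=570)
    for d in tip_of("sleeve_mouth",n)[:1]: print(d["confidence"],w(k["world_from_camera"],d["at"]).round(1))
for o in("sleeve_mouth","card_box_center"):
  for d in tip_of(o,"wrist")[:1]: print("w",o,d["confidence"],w(T,d["at"]).round(1))
for x in (530,545,560,572):
    m=(abs(P[...,0]-x)<3)&(abs(P[...,1]+291)<70)&(P[...,2]<10); i=np.argsort(P[m][:,1]); 
    print(x,list(zip(P[m][i][::max(1,len(i)//24),1].round(0).tolist(),c["color"][m][i][::max(1,len(i)//24)].mean(1).round(0).tolist())))
```

```text
9.85 [ 444.4 -293.4   85.5]
box 0
sleeve 812 (array([ 608.4, -288.5]), array([55.3, 76. ]), 1.21) z [52.6 55.5 60.1] min/max [ 580.2 -327.    49.2] [ 636.4 -251.    64.1]
  centreline dy/dx [ 3.320000e-02 -3.090417e+02] yaw deg 1.9 widths [76. 69. 65. 66. 68.]
0.87 [ 597.2 -285.3   -0. ]
box 0
sleeve 841 (array([ 608.1, -290.7]), array([55.1, 76.2]), 1.33) z [50.8 55.3 59.9] min/max [ 579.9 -329.4   49. ] [ 636.  -253.2   61.8]
  centreline dy/dx [ 5.590000e-02 -3.259622e+02] yaw deg 3.2 widths [74. 67. 66. 68. 69.]
0.82 [ 592.3 -295.7    6.7]
w card_box_center 0.89 [ 446.1 -293.9   85.3]
530 [(-361.0, 157.0), (-355.0, 158.0), (-350.0, 158.0), (-344.0, 158.0), (-338.0, 158.0), (-332.0, 159.0), (-326.0, 158.0), (-320.0, 159.0), (-314.0, 159.0), (-308.0, 98.0), (-302.0, 96.0), (-297.0, 95.0), (-291.0, 97.0), (-285.0, 96.0), (-280.0, 97.0), (-274.0, 98.0), (-268.0, 157.0), (-262.0, 155.0), (-256.0, 158.0), (-250.0, 159.0), (-245.0, 159.0), (-239.0, 158.0), (-233.0, 158.0), (-227.0, 158.0), (-221.0, 159.0)]
545 [(-361.0, 157.0), (-355.0, 157.0), (-350.0, 157.0), (-344.0, 158.0), (-338.0,
[... 487 characters left out ...]
4.0, 158.0), (-308.0, 98.0), (-302.0, 96.0), (-297.0, 95.0), (-291.0, 97.0), (-285.0, 97.0), (-280.0, 97.0), (-274.0, 98.0), (-268.0, 157.0), (-262.0, 157.0), (-257.0, 158.0), (-251.0, 158.0), (-245.0, 157.0), (-240.0, 158.0), (-234.0, 157.0), (-228.0, 157.0), (-222.0, 157.0)]
572 [(-361.0, 155.0), (-355.0, 157.0), (-349.0, 157.0), (-343.0, 157.0), (-338.0, 157.0), (-332.0, 158.0), (-326.0, 157.0), (-320.0, 157.0), (-314.0, 157.0), (-308.0, 96.0), (-302.0, 97.0), (-296.0, 95.0), (-291.0, 97.0), (-285.0, 99.0), (-279.0, 98.0), (-274.0, 97.0), (-268.0, 156.0), (-262.0, 156.0), (-256.0, 156.0), (-250.0, 155.0), (-245.0, 156.0), (-239.0, 156.0), (-233.0, 156.0), (-227.0, 156.0), (-222.0, 157.0)]
```

View pics/w3.png

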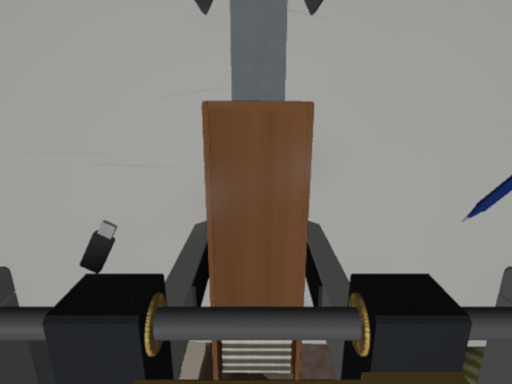

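Wrist view: the closed end (row 103) now faces the sleeve, the cards are on the robot side (row 355), and the tongue is centred around column 258. Next, fit the tongue centreline precisely.

Run:
```python
from fit import *
d=np.load("w3.npz");P,c=d["P"],d["c"].astype(float).mean(2)
m=(abs(P[...,1]+291)<35)&(P[...,2]<10)&(P[...,2]>-5)&(c<128)&(P[...,0]>528)&(P[...,0]<577)
Q=P[m];X=np.arange(531,574,4);M=[]
for x in X:
    y=Q[abs(Q[:,0]-x)<2,1];M.append((y.min()+y.max())/2)
p=np.polyfit(X,M,1);print(np.round(M,1),p,[(x,np.polyval(p,x).round(1)) for x in(444,551,591)])
```

```text
[-292.  -291.9 -292.2 -292.2 -292.1 -292.  -291.8 -291.1 -291.6 -291.5
 -291.5] [ 2.06826058e-02 -3.03212439e+02] [(444, np.float64(-294.0)), (551, np.float64(-291.8)), (591, np.float64(-291.0))]
```

Request:
send_rows([
  {"travel":[0,0.3,10],"delta_rot":[0,0,0],"fingers":1},
  {"travel":[0,0,20],"delta_rot":[0,0,0],"fingers":1},
  {"travel":[0,0,20],"delta_rot":[0,0,0],"fingers":1},
  {"travel":[0,0,9],"delta_rot":[0,0,0],"fingers":1},
  {"travel":[0,0,0],"delta_rot":[0,0,0],"fingers":1},
  {"travel":[10,0,0],"delta_rot":[0,0,0],"fingers":1},
  {"travel":[15,0,0],"delta_rot":[0,0,0],"fingers":1},
  {"travel":[15,0,0],"delta_rot":[0,0,0],"fingers":1},
  {"travel":[10,0,0],"delta_rot":[0,0,0],"fingers":1},
  {"travel":[8,0,0],"delta_rot":[0,0,0],"fingers":1},
  {"travel":[8,0,0],"delta_rot":[0,0,0],"fingers":1},
  {"travel":[8,0,0],"delta_rot":[0,0,0],"fingers":1},
  {"travel":[8,0,0],"delta_rot":[0,0,0],"fingers":1},
  {"travel":[6,0,0],"delta_rot":[0,0,0],"fingers":1},
  {"travel":[0,0,0],"delta_rot":[0,0,0],"fingers":1},
])

```text
clock: 12.08
eef_pos: [532.7, -291.6, 26.8]
eef_rot: [-3.142, 0.0, 0.025]
wrist_force: [0.0, -0.9, -3.1]
finger_gap: 49.9
```

Request:
send_rows([
  {"travel":[5,0,0.5],"delta_rot":[0,0,0],"fingers":1},
  {"travel":[5,0,0.5],"delta_rot":[0,0,0],"fingers":1},
  {"travel":[4,0,0],"delta_rot":[0,0,0],"fingers":1},
  {"travel":[2,0,0],"delta_rot":[0,0,0],"fingers":1},
  {"travel":[1,0,0],"delta_rot":[0,0,0],"fingers":1},
  {"travel":[0,0,0],"delta_rot":[0,0,0],"fingers":1},
])

```text
clock: 12.82
eef_pos: [549.5, -291.2, 25.9]
eef_rot: [-3.142, 0.0, 0.024]
wrist_force: [-0.1, -0.9, -1.9]
finger_gap: 49.7
```

Request:
send_rows([
  {"travel":[1,0,0],"delta_rot":[0,0,0],"fingers":1},
  {"travel":[0.5,0,0],"delta_rot":[0,0,0],"fingers":1},
  {"travel":[0,0,0],"delta_rot":[0,0,0],"fingers":1},
])

```text
clock: 13.2
eef_pos: [551.0, -291.2, 25.9]
eef_rot: [3.142, -0.0, 0.024]
wrist_force: [-0.1, 0.2, -1.8]
finger_gap: 49.7
```

Request:
send_rows([
  {"travel":[0.5,0,0],"delta_rot":[0,0,0],"fingers":1},
  {"travel":[0.5,0,0],"delta_rot":[0,0,0],"fingers":1},
  {"travel":[0,0,0],"delta_rot":[0,0,0],"fingers":1},
])

```text
clock: 13.58
eef_pos: [552.0, -291.2, 25.9]
eef_rot: [-3.142, 0.0, 0.024]
wrist_force: [0.2, 0.6, -2.0]
finger_gap: 49.9
```

Request:
send_rows([
  {"travel":[0.5,0,0],"delta_rot":[0,0,0],"fingers":1},
  {"travel":[0.5,0,0],"delta_rot":[0,0,0],"fingers":1},
  {"travel":[0,0,0],"delta_rot":[0,0,0],"fingers":1},
])

```text
clock: 13.95
eef_pos: [552.9, -291.2, 25.9]
eef_rot: [-3.142, 0.0, 0.025]
wrist_force: [-0.4, -0.4, -2.7]
finger_gap: 49.8
```

Request:
send_rows([
  {"travel":[0.5,0,0],"delta_rot":[0,0,0],"fingers":1},
  {"travel":[0.5,0,0],"delta_rot":[0,0,0],"fingers":1},
  {"travel":[0,0,0],"delta_rot":[0,0,0],"fingers":1},
])

```text
clock: 14.32
eef_pos: [553.1, -291.3, 25.9]
eef_rot: [-3.141, 0.002, 0.024]
wrist_force: [-10.1, -0.5, 1.5]
finger_gap: 49.9
```

Contact with the back wall at x = 553.1 (10 N). Press slightly more, settle onto the floor, and release.

Request:
send_rows([
  {"travel":[0,0,0.5],"delta_rot":[0,0,0],"fingers":1},
  {"travel":[0,0,0.5],"delta_rot":[0,0,0],"fingers":1},
  {"travel":[0.5,0,0],"delta_rot":[0,0,0],"fingers":1},
  {"travel":[0,0,0],"delta_rot":[0,0,0],"fingers":1},
])

```text
clock: 14.82
eef_pos: [553.1, -291.4, 24.8]
eef_rot: [-3.141, 0.003, 0.024]
wrist_force: [-13.2, -0.3, 3.1]
finger_gap: 49.9
```

Request:
send_rows([
  {"travel":[0,0,0],"delta_rot":[0,0,0],"fingers":-1},
  {"travel":[0,0,0],"delta_rot":[0,0,0],"fingers":-1},
  {"travel":[0,0,0],"delta_rot":[0,0,0],"fingers":-1},
  {"travel":[0,0,0],"delta_rot":[0,0,0],"fingers":-1},
  {"travel":[0,0,0],"delta_rot":[0,0,0],"fingers":-1},
  {"travel":[0,0,-15],"delta_rot":[0,0,0],"fingers":-1},
  {"travel":[0,0,-30],"delta_rot":[0,0,0],"fingers":-1},
  {"travel":[0,0,-50],"delta_rot":[0,0,0],"fingers":-1},
  {"travel":[-20,0,-50],"delta_rot":[0,0,0],"fingers":-1},
  {"travel":[-50,0,-30],"delta_rot":[0,0,0],"fingers":-1},
  {"travel":[-50,0,-20],"delta_rot":[0,0,0],"fingers":-1},
  {"travel":[-40,0,0],"delta_rot":[0,0,0],"fingers":-1},
  {"travel":[0,0,0],"delta_rot":[0,0,0],"fingers":-1},
])

```text
clock: 16.45
eef_pos: [393.0, -295.3, 221.7]
eef_rot: [3.14, -0.002, 0.023]
wrist_force: [1.3, 0.6, 0.1]
finger_gap: 94.3
```

Run:
```python
from fit import *
s,c,T=wrist(); print(s["clock"],np.round(s["eef_pos"],1),s["wrist_force"],s["finger_gap"])
fit(w(T,pts(c)),c["color"],-290)
k={n:camera(n) for n in("top","side")}
for n in k:
    P=w(k[n]["world_from_camera"],pts(k[n])); print(n)
    try: fit(P,k[n]["color"],-290)
    except Exception as e: print(e)
    print("other"); P0=np.load(n+".npz")
    for q,col in((P0["P"],P0["color"]),(P,k[n]["color"])):
        try: fit(q,col,-32)
        except Exception as e: print(e)
cv2.imwrite("pics/end.png",np.hstack([cv2.resize(x["color"][...,::-1],(400,300)) for x in (c,k["side"])]))
```

```text
16.45 [ 393.  -295.3  221.7] [1.27614256 0.6049147  0.10038282] 94.29128073291834
box 3084 (array([ 520. , -292.7]), array([92.6, 48.9]), 1.36) z [41.6 43.1 44.4] min/max [ 473.2 -317.8   36. ] [ 566.7 -267.9   46.2]
  centreline dy/dx [ 2.040000e-02 -3.032583e+02] yaw deg 1.17 widths [47. 48. 48. 48. 48. 48. 48. 48.]
sleeve 0
top
box 742 (array([ 529. , -290.5]), array([106.2,  49.6]), 1.32) z [40.7 43.1 45.4] min/max [ 475.3 -316.3   37.7] [ 581.8 -264.7   47.9]
  centreline dy/dx [ 2.240000e-02 -3.025435e+02] yaw deg 1.28 widths [48. 48. 48. 49. 46. 46. 49. 47. 46.]
sleeve 811 (array([ 608.5, -288.3]), array([55.5, 76.5]), 1.33) z [52.6 55.5 59.9] min/max [ 580.4 -327.2   49.6] [ 637.  -250.6   63.7]
  centreline dy/dx [ 3.180000e-02 -3.081976e+02] yaw deg 1.82 widths [77. 69. 67. 66. 67.]
other
box 786 (array([539.2, -33.4]), array([112.1,  49.6]), 2.04) z [40.9 43.4 45.5] min/max [482.8 -59.   37.7] [595.4  -8.9  47.9]
  centreline dy/dx [  0.1181 -99.1792] yaw deg 6.73 widths [45. 47. 48. 48. 46. 46. 48. 48. 46.]
sleeve 812 (array([620.9, -31. ]), array([55.2, 74.6]), 2.43) z [
[... 1264 characters left out ...]
ths [50. 51. 51. 45. 44. 43. 43. 41. 50. 50.]
sleeve 399 (array([620.2, -32.6]), array([54.9, 78. ]), 2.66) z [51.1 55.6 60.3] min/max [591.6 -72.5  49.3] [648.7   5.7  61.8]
  centreline dy/dx [  0.0896 -88.7969] yaw deg 5.12 widths [76. 67. 66. 67. 68.]
box 436 (array([541.3, -35.5]), array([121.,  54.]), 2.43) z [37.7 43.2 44.6] min/max [481.4 -64.8  36. ] [602.4 -10.1  45.8]
  centreline dy/dx [ 1.97000e-02 -4.94146e+01] yaw deg 1.13 widths [52. 53. 51. 45. 44. 43. 44. 44. 41. 48.]
sleeve 395 (array([620.4, -32.9]), array([54.9, 77.5]), 1.98) z [51.  55.5 60.3] min/max [591.6 -72.5  49. ] [648.1   5.2  62.4]
  centreline dy/dx [  0.0895 -88.4262] yaw deg 5.11 widths [76. 67. 66. 68. 68.]
```

View pics/end.png

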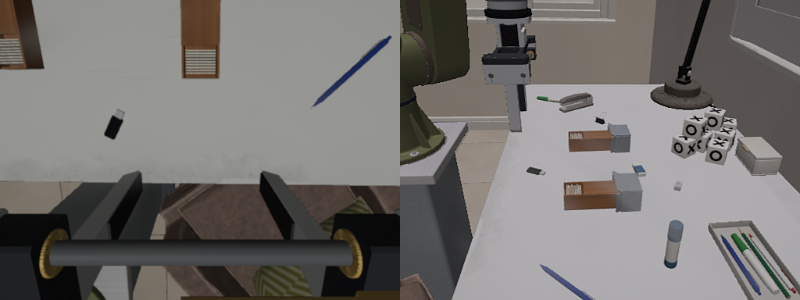

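Final pictures: both boxes stand in their sleeves with the cards sticking out. The reversed box lies flat (wrist view 200,60; side view 572,190), and the gripper is well clear. The other box is unmoved.

```bash
python3 -c "from cell import manip; print(manip.sign_off(), manip.read_state()['clock'])"
```

```text
the job is handed in; nothing more can be done
the job is handed in; nothing more can be done
```

The right-hand box (y ≈ −291) was the one put in back to front. I pulled it right out, lifted it level, turned it 180° in the same grip and slid it back into its sleeve with the open card end sticking out. I handed it in at about 16.6 s by the robot clock.

**Seating:** I pushed the box in until it met the back wall, where the wrist force rose to 10–13 N and the forward motion stopped. After release it lay flat, with its top at z ≈ 43 mm. Its axis was within a fraction of a degree of the sleeve's axis. It sticks out about 107 mm past the sleeve's lips, against about 109 mm nominal when fully home, which is within the camera error.

**Other box:** its measured position was the same before and after, to within about 1 mm.

**Disagreements:** the top and side cameras differed by 2–3 mm in y, so I relied on the wrist camera and the sleeve's tongue for alignment. One sleeve-mouth detection was up to 6 mm off, and I did not use it. The side camera's heading fits for the box were skewed where the sleeve hid part of the box, so I ignored those too.

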